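Hang the bottle carrier so that it hangs level

TASK

Hang the blue bottle carrier on the stand's pin by the one hole in its top bar from which it hangs level, with the pin right through that hole, and let go of it. Leave the blue-capped bottle where it stands.

Things in the scene. Friction and masses are not known exactly. Their poses are not given: they have to be found in the camera images.
- carrier_grip (a point): Loose blue bottle carrier on its foot (mm). Point: centre of its black grip (block 20 x 20, 38 high) on the middle of the top bar; hold it here from above. Axes z up, x along the bar to the end with the leg. Leg (8 thick) joins bar to a foot plate x -7 to +85, 60 wide, underside at z -163. Frame with foot 0.22 kg, centre of mass x +26. A 0.11 kg brown bottle is fixed on the foot at x +39.
- bar_middle (a point): Middle of the carrier's top bar, 41 mm below the grip's centre; same axes as the grip. The bar is an upright plate 170 mm long (x), 44 mm high, 8 mm thick (y). Four round holes, 26 mm in diameter, go right through it along y, at this height, centred at x -41, -5, +31 and +67 mm. A pin may enter a hole from either side.
- pin_middle (a point): Middle of the pin of the fixed stand, on its axis, 176 mm above the bench. Level steel pin 8 mm thick. Axes: x along the pin from free tip to stand rod, z up. The tip is a red knob 12 mm in diameter that ends at x -51; the block holding the pin (26 mm wide, top 13 mm above the axis) begins at x +45. Rod axis at x +58; grey foot 100 x 150 mm, 14 mm high, centred under the rod.
- blue_cap_bottle: White bottle with a blue cap, 41 mm wide, 80 mm high, loose, not to be disturbed. Origin at the centre of its underside.
Not all that is in view belongs to the job. What is shaped like the part that bears pin_middle but yellow is not meant.

How it is judged:
At the end, for the whole second after the job is handed in: The carrier hangs free on the pin by the hole that balances it: the pin passes through that hole, the carrier is upright within 10 degrees with its foot clear of the bench by at least 22 mm, and it stays so after release (angle between carrier_grip's own z axis and vertical below 0.175 rad and x of pin_middle in the frame of carrier_grip between 0.014 and 0.048 m and y of pin_middle in the frame of carrier_grip between -0.046 and 0.046 m and z of pin_middle in the frame of carrier_grip between -0.056 and -0.024 m and height (world z) of carrier_grip above 0.185 m); the robot touches nothing.
It fails at once if the blue-capped bottle is displaced by more than 20 mm (distance of blue_cap_bottle from where it was at the start of the episode above 0.02 m).
It also fails if it takes over 45 s, if anything falls off the work surface, if the arm or the gripper's body presses on something with over 40 N, if the wrist force passes 120 N, or if a joint passes its speed limit or range.

ROBOT

A 6-joint arm with a two-finger parallel gripper is mounted at the origin on a cart in front of the work surface, level with it; the furniture and walls round the work are solid. World frame = base frame: x ahead of the robot, y to its left, z up, the work surface at z = 0. Lengths are in m, angles in rad, forces in N, time in s.
With the tool pointing down it reaches from about 0.35 to 0.875 m from the base axis. Payload 15.5 kg.
Tool frame: the origin (TCP) lies at the very end of the fingers, on their centre line; the grasp point (between the pads) lies 19 mm behind it; z points along the fingers, y is the line along which they close (so a half turn about z gives the same grasp; the last joint's range is limited). The gripper opens to 85 mm and grips with 20 to 120 N. Pads are 22 mm wide; open, the fingers measure 114 mm over their backs; the gripper's body (76 mm by 85 mm) begins 54 mm behind the grasp point. The pads swing forward as they close: fully open they stand 13 mm farther back than shut.
Start: joints at [-1.242, 0.494, 1.345, -0, 1.302, -0.096], TCP at [0.257, -0.57, 0.231] pointing down, gripper open.
Joint ranges: [-2.91, 2.91], [-0.82, 2.16], [0.22, 2.67], [-1.22, 4.37], [0.12, 2.79], [-3.08, 3.08]. Speed limits (rad/s): [1.89, 1.89, 2.57, 3.01, 3.01, 3.01].

INTERFACE

Orientations are given as a 3x3 rotation matrix whose columns are the frame's x, y, z axes.
In Python, from workcell import get_state, camera, camera_info, sign_off gives the robot as it stands.
- The arm moves only by the tool send_rows, never from a script. Its argument "steps" is a list of rows, each an object with "gripper": the finger opening in cm, from 0 to 8.54; "travel": the shift along the tool's x, y, z in cm, a list of three; "turn": the turn about the tool's z in rad. In form: [{"gripper": gripper, "travel": [tx, ty, tz], "turn": turn}, ...]. A call has 1 to 8 rows; each row shifts and turns the commanded pose from where the row before left it, along the tool's axes as they then stand; what a row does not reach is not made up. A row lasts 1/8 s, in which the tool goes at most 62.5 mm and 10.7 degrees, less where a joint would pass 70% of its speed; a pose out of reach is approached as far as the arm can. A call is refused whole if a number of a shift passes 6.25 or a number of a turn 0.188, either way. A call with a gripper value outside its range is refused whole. The fingers move at their own pace and stop on an object; the grip force is fixed at half the most. Time passes only in rows, so rows that do not move let the fingers close. It gives the time, the measured TCP pose, the force, the opening and the grip force at its end, in the units of the state.
- get_state(): the state, without advancing time (a new reading comes with each control period).
- camera(name): name is "scene" or "side" or "wrist"; returns the picture (384x512x3 uint8, blue, green, red); there is no depth.
- camera_info(name): a dict with "fx", "fy", "cx", "cy" (pixels), "origin" and "orientation" of the camera in the world; the wrist camera has in their place "mount" (4x4, takes a point from camera to tool coordinates, whose origin is the TCP and whose axes are the flange's). Camera axes: x right, y up, looking along -z (the intrinsics and any distortion apply to the point x, -y, -z); pixel columns grow to the right and rows downward; lengths in m; the calibration is good to about 2 mm. A picture is of the moment at which its call begins: read the wrist's pose just before it. camera_info takes no time and is no camera call.
- sign_off(): hands the job in; it is judged then, once.
The state is a dict: "clock": time; "joints": joint angles; "dq": joint speeds; "joint_torque": joint torques, N m; "ee_pos": TCP position; "tool_rot": TCP orientation; "force": force on the tool from outside, world axes, zero at the start; "moment": the same for the moment, N m; "width": finger opening in m; "grasp_force": force on a finger pad.
Only numpy, scipy, OpenCV 4.12 (cv2) and the standard library are available. Lean on these libraries where they do the work, as an engineer would, in place of code of your own. Each camera call takes 0.05 s, during which the arm holds its last target. There are 200 camera calls.

## Working session

There is one attempt and no reset: what is moved stays moved. The work goes in short steps, Python scripts to look and compute and a tool call to move; the robot and the scene stay as the last step left them, time stands still between calls to the robot, and variables do not carry over. Pictures are saved under pics/ and viewed, at most 10 in all, crops included, and the job is handed in when it is done.

Besides the shell and the picture viewer there is one more tool, called as name(argument=value, ...), one argument or row to a line, values as JSON. send_rows: Moves the arm, as the interface text tells. Its arguments: {"type":"object","properties":{"steps":{"type":"array"}},"required":["steps"]}

```bash
mkdir -p pics; python3 - <<'E'
from workcell import *
import cv2,numpy as np
for n in ("scene","side"):
    cv2.imwrite(f"pics/{n}0.png",camera(n))
for n in ("scene","side","wrist"):
    print(n,camera_info(n))
s=get_state();print(s['clock'],s['ee_pos'],s['tool_rot'],s['width'])
E
```

```text
scene {'fx': 353.92696411588435, 'fy': 353.92696411588435, 'cx': 249.78837728250042, 'cy': 199.27200421457172, 'origin': array([0.19935072, 0.62180805, 0.61175433]), 'orientation': array([[-0.85653296,  0.30648999, -0.41522906],
       [-0.51585417, -0.48399186,  0.70685668],
       [ 0.01567701,  0.81964368,  0.57265912]])}
side {'fx': 382.16015651549543, 'fy': 382.16015651549543, 'cx': 252.52483643052753, 'cy': 182.5421652730762, 'origin': array([0.04645766, 0.89961731, 0.59740858]), 'orientation': array([[-0.87212108,  0.19102709, -0.45045918],
       [-0.48916252, -0.36142661,  0.79378261],
       [-0.01117396,  0.9126223 ,  0.40865106]])}
wrist {'fx': 269.5724196442819, 'fy': 269.5724196442819, 'cx': 256.24172129483486, 'cy': 189.41533308099264, 'mount': array([[-1.28384610e-03,  9.46811121e-01,  3.21787280e-01,
         8.22735446e-02],
       [ 9.99999174e-01,  1.19426247e-03,  4.75792738e-04,
        -1.25789843e-03],
       [ 6.61873841e-05,  3.21787625e-01, -9.46811872e-01,
        -1.41683163e-01],
       [ 0.00000000e+00,  0.00000000e+00,  0.00000000e+00,
         1.00000000e+00]])}
0.1 [ 0.25692487 -0.56939428  0.23077791] [[ 9.11528082e-01  4.11237700e-01 -3.31882598e-04]
 [ 4.11237817e-01 -9.11527518e-01  1.02007113e-03]
 [ 1.16971585e-04 -1.06630616e-03 -9.99999425e-01]] 0.08530380880667572
```

View pics/scene0.png

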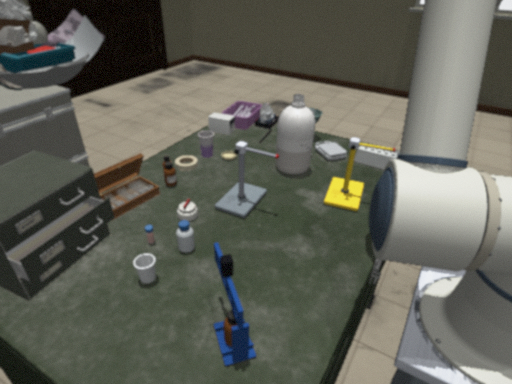

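View pics/side0.png

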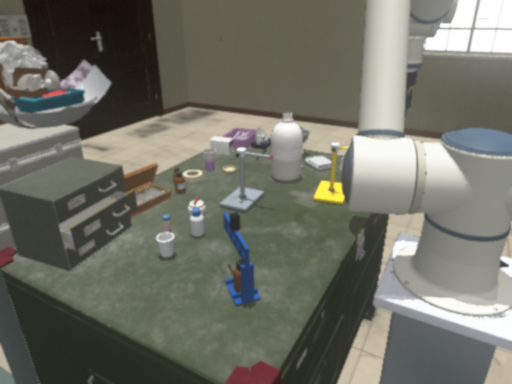

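The scene view shows the carrier with its black grip near (226,265), the grey stand with its red knob near (277,156), and the white blue-capped bottle near (185,237). The side view shows the same three at about (234,218), (268,156) and (196,222). Next I'll enlarge both.

```bash
python3 - <<'E'
import cv2,numpy as np
a=cv2.imread("pics/scene0.png");b=cv2.imread("pics/side0.png")
f=lambda im,x,y,w,h,s:cv2.resize(im[y:y+h,x:x+w],None,fx=s,fy=s,interpolation=cv2.INTER_CUBIC)
# each 95x145 x4 / 
t=np.hstack([f(a,200,235,70,135,4),f(b,210,205,60,110,4.9091)[:540],])
u=np.vstack([f(a,210,135,80,90,3),f(b,215,140,80,90,3)])
cv2.imwrite("pics/crop0.png",np.hstack([t[:540],u[:540]]));print(t.shape,u.shape)
E
```

```text
(540, 575, 3) (540, 240, 3)
```

View pics/crop0.png

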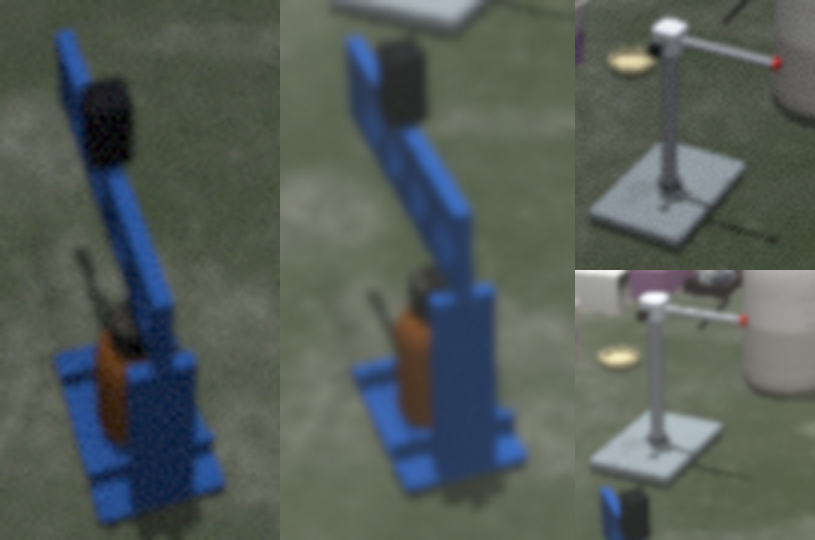

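Left and middle panels: the carrier, with its leg end toward the camera and the black grip on top. Right panels: the stand, with the red knob at the pin's right end and the block at the left.

```bash
cat > h.py <<'E'
import numpy as np,cv2
from workcell import *
def pose(n,st=None):
    i=camera_info(n)
    if n!='wrist': return i,np.array(i['origin']),np.array(i['orientation'])
    M=i['mount'];R=np.array(st['tool_rot']);return i,np.array(st['ee_pos'])+R@M[:3,3],R@M[:3,:3]
def ray(n,u,v,st=None):
    i,o,R=pose(n,st);d=R@np.array([(u-i['cx'])/i['fx'],-(v-i['cy'])/i['fy'],-1]);return o,d/np.linalg.norm(d)
def onz(n,u,v,z,st=None):
    o,d=ray(n,u,v,st);return (o+d*(z-o[2])/d[2]).round(4)
def tri(*p):
    A=0;b=0
    for q in p:
        o,d=ray(*q);P=np.eye(3)-np.outer(d,d);A=A+P;b=b+P@o
    return np.linalg.solve(A,b).round(4)
def proj(n,p,st=None):
    i,o,R=pose(n,st);c=R.T@(np.array(p)-o);return np.array([i['cx']+i['fx']*c[0]/-c[2],i['cy']+i['fy']*c[1]/c[2]]).round(1)
E
python3 - <<'E'
from h import *
print('grip',tri(('scene',227,265.7),('side',235.1,221.7)),onz('scene',227,265.7,.163),onz('side',235.1,221.7,.163))
p=onz('scene',239.5,312,.144);q=onz('scene',216.2,243,.144);print('bar ends',p,q,np.linalg.norm(p-q),(p+q)/2)
k=tri(('scene',277,155.7),('side',271,157));print('knob',k,onz('scene',277,155.7,.176),onz('side',271,157,.176))
print('block face',onz('scene',246.7,148.3,.176), onz('side',(656+10-575)/3+215,(308-270)/3+140,.176))
f=[((x-575)/3+210,y/3+135) for x,y in((590,212),(682,240),(745,163),(665,140))]
F=[onz('scene',*c,.014) for c in f];print('foot',F,np.mean(F,0))
for c in [(185,224),(184,240),(185,253)]: print('bottle',onz('scene',*c,.04))
E
```

```text
grip [0.4552 0.2611 0.1614] [0.454  0.2623 0.163 ] [0.454  0.2636 0.163 ]
bar ends [0.3914 0.3203 0.144 ] [0.517  0.2076 0.144 ] 0.1687502592590601 [0.4542  0.26395 0.144  ]
knob [ 0.5641 -0.1363  0.169 ] [ 0.5578 -0.1247  0.176 ] [ 0.5561 -0.1189  0.176 ]
block face [ 0.6467 -0.118   0.176 ] [ 0.6488 -0.1165  0.176 ]
foot [array([ 0.7006, -0.0352,  0.014 ]), array([ 0.6032, -0.0447,  0.014 ]), array([ 0.6164, -0.1896,  0.014 ]), array([ 0.7093, -0.1829,  0.014 ])] [ 0.657375 -0.1131    0.014   ]
bottle [0.6968 0.099  0.04  ]
bottle [0.6595 0.1479 0.04  ]
bottle [0.6286 0.1816 0.04  ]
```

send_rows(
  steps=[
    {"gripper": 8.5, "travel": [0, 0, -6], "turn": 0},
    {"gripper": 8.5, "travel": [0, 0, -6], "turn": 0},
    {"gripper": 8.5, "travel": [0, 0, -5], "turn": 0},
    {"gripper": 8.5, "travel": [3.2, -4.2, 0], "turn": 0},
    {"gripper": 8.5, "travel": [3.2, -4.2, 0], "turn": 0},
    {"gripper": 8.5, "travel": [3.2, -4.2, 0], "turn": 0},
    {"gripper": 8.5, "travel": [3.2, -4.2, 0], "turn": 0},
    {"gripper": 8.5, "travel": [3.2, -4.2, 0], "turn": 0},
  ],
)

```text
clock: 1.1
ee_pos: [0.3165, -0.3107, 0.401]
tool_rot: [[0.912, 0.411, -0.0], [0.411, -0.912, 0.0], [0.0, -0.0, -1.0]]
force: [0.9, 0.6, 0.6]
width: 0.085
grasp_force: 0.0
```

send_rows(
  steps=[
    {"gripper": 8.5, "travel": [3.2, -4.2, 0], "turn": 0},
    {"gripper": 8.5, "travel": [3.2, -4.2, 0], "turn": 0},
    {"gripper": 8.5, "travel": [3.2, -4.2, 0], "turn": 0},
    {"gripper": 8.5, "travel": [3.2, -4.2, 0], "turn": 0},
    {"gripper": 8.5, "travel": [3.2, -4.2, 0], "turn": 0},
    {"gripper": 8.5, "travel": [3.2, -4.2, 0], "turn": 0},
    {"gripper": 8.5, "travel": [3.2, -4.2, 0], "turn": 0},
    {"gripper": 8.5, "travel": [0, 0, 0], "turn": 0},
  ],
)

```text
clock: 2.1
ee_pos: [0.3998, 0.0506, 0.401]
tool_rot: [[0.909, 0.416, -0.001], [0.416, -0.909, 0.001], [-0.0, -0.001, -1.0]]
force: [-0.9, -0.4, 0.2]
width: 0.085
grasp_force: 0.0
```

send_rows(
  steps=[
    {"gripper": 8.5, "travel": [3.4, -4.3, 0], "turn": 0},
    {"gripper": 8.5, "travel": [3.4, -4.3, 0], "turn": 0},
    {"gripper": 8.5, "travel": [3.4, -4.3, 0], "turn": 0},
    {"gripper": 8.5, "travel": [3.4, -4.3, 0], "turn": 0},
    {"gripper": 8.5, "travel": [0, 0, 4], "turn": -0.14},
    {"gripper": 8.5, "travel": [0, 0, 4], "turn": -0.14},
    {"gripper": 8.5, "travel": [0, 0, 2], "turn": -0.13},
    {"gripper": 8.5, "travel": [0, 0, 0], "turn": 0},
  ],
)

```text
clock: 3.1
ee_pos: [0.4526, 0.2591, 0.3001]
tool_rot: [[0.673, 0.74, -0.003], [0.74, -0.673, -0.001], [-0.003, -0.001, -1.0]]
force: [-0.8, -0.3, 0.4]
width: 0.0852
grasp_force: 0.0
```

```bash
python3 - <<'E'
from h import *
s=get_state();im=camera('wrist');cv2.imwrite('pics/w1.png',im);print(s['ee_pos'],s['tool_rot'],s['clock'])
import pickle;pickle.dump(s,open('w1.pkl','wb'));print(proj('wrist',[.4545,.2627,.182],s))
E
```

```text
[0.45260303 0.25913853 0.30007318] [[ 0.67314621  0.73950403 -0.00282486]
 [ 0.73950353 -0.67315118 -0.00141929]
 [-0.00295113 -0.00113361 -0.999995  ]] 3.1
[256.9 180.3]
```

View pics/w1.png

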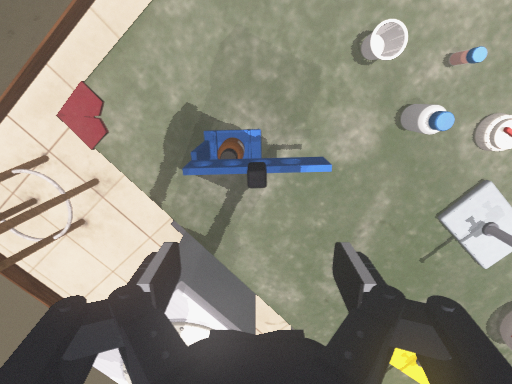

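The wrist view shows the grip's top near (257,177), as predicted. The bar runs from about (184,172) at the leg end to (331,168).

```bash
python3 - <<'E'
from h import *;import pickle
s=pickle.load(open('w1.pkl','rb'));im=cv2.imread('pics/w1.png');h=cv2.cvtColor(im,cv2.COLOR_BGR2HSV)
m=cv2.inRange(h,(100,120,60),(125,255,255))
for u in (190,200,212,275,290,305,320,328):
    r=np.flatnonzero(m[120:220,u])+120;print(u,r.min(),r.max(),end=' ; ')
# bottom edge of blue = near top edge of the bar (camera above side): fit
U=np.r_[188:245,270:328];V=np.array([np.flatnonzero(m[120:220,u]).max()+120.5 for u in U])
k,c=np.polyfit(U,V,1);P=onz('wrist',185,k*185+c,.144,s);Q=onz('wrist',330,k*330+c,.144,s)
cols=np.flatnonzero(m[160:176].any(0));cols=cols[(cols>150)&(cols<360)];print('\ncols',cols.min(),cols.max())
a=np.arctan2(*(P-Q)[[1,0]]);print(P,Q,np.linalg.norm(P-Q),np.degrees(a))
d=np.array([np.cos(a),np.sin(a)]);n=np.array([-d[1],d[0]]);
g=im[150:200,235:280].max(2)<50;v,u=np.nonzero(g);print('grip bbox',u.min()+235,u.max()+235,v.min()+150,v.max()+150)
vb=v.max()+150.5; T=onz('wrist',(u.min()+u.max())/2+235,vb,.182,s);print('grip rear top edge',T, 'tool x',np.array(s['tool_rot'])[:2,0])
print('center by grip',T[:2]+np.array(s['tool_rot'])[:2,0]*.01,'bar mid line',(P+Q)[:2]/2+np.array(s['tool_rot'])[:2,0]*.004)
R=np.array(s['tool_rot']);print('tool y deg',np.degrees(np.arctan2(R[1,1],R[0,1])))
E
```

```text
190 162 174 ; 200 145 174 ; 212 131 173 ; 275 158 172 ; 290 158 171 ; 305 159 171 ; 320 160 171 ; 328 164 171 ; 
cols 183 331
[0.3904 0.3146 0.144 ] [0.5158 0.2062 0.144 ] 0.16575801639739782 139.15875584241678
grip bbox 248 265 163 181
grip rear top edge [0.4533 0.262  0.182 ] tool x [0.67314621 0.73950353]
center by grip [0.46003146 0.26939504] bar mid line [0.45579258 0.26335801]
tool y deg -42.31077625594357
```

send_rows(
  steps=[
    {"gripper": 8.5, "travel": [0.5, 0, 4], "turn": -0.026},
    {"gripper": 8.5, "travel": [0, 0, 4], "turn": 0},
    {"gripper": 8.5, "travel": [0, 0, 4], "turn": 0},
    {"gripper": 8.5, "travel": [0, 0, 2.0], "turn": 0},
    {"gripper": 8.5, "travel": [0, 0, 1.0], "turn": 0},
    {"gripper": 8.5, "travel": [0, 0, 0], "turn": 0},
  ],
)

```text
clock: 3.9
ee_pos: [0.4569, 0.264, 0.1518]
tool_rot: [[0.654, 0.757, 0.001], [0.757, -0.654, 0.0], [0.001, 0.0, -1.0]]
force: [0.0, 0.1, -0.7]
width: 0.0848
grasp_force: 0.0
```

```bash
python3 - <<'E'
from h import *
im=np.vstack([camera('wrist')[100:,60:460],cv2.resize(camera('scene')[200:370,150:350],None,fx=1.5,fy=1.5)]) if 0 else None
a=camera('wrist');b=cv2.resize(camera('scene')[210:370,180:280],None,fx=2.4,fy=2.4);cv2.imwrite('pics/w2.png',np.hstack([a,b]))
E
```

```text
(no output)
```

View pics/w2.png

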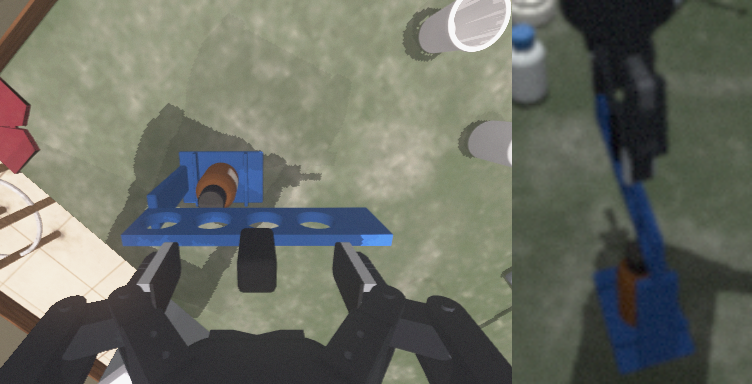

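The grip block, at about (257,260), sits centred between the open pads, and the bar lies below them. I'll lower 3 mm and close.

send_rows(
  steps=[
    {"gripper": 8.5, "travel": [-0.1, 0, 0.3], "turn": 0},
    {"gripper": 1.5, "travel": [0, 0, 0], "turn": 0},
    {"gripper": 1.5, "travel": [0, 0, 0], "turn": 0},
    {"gripper": 1.5, "travel": [0, 0, 0], "turn": 0},
    {"gripper": 1.5, "travel": [0, 0, 0], "turn": 0},
    {"gripper": 1.5, "travel": [0, 0, 0], "turn": 0},
    {"gripper": 1.5, "travel": [0, 0, 0], "turn": 0},
  ],
)

```text
clock: 4.88
ee_pos: [0.4559, 0.2632, 0.1484]
tool_rot: [[0.653, 0.758, 0.0], [0.758, -0.653, 0.0], [0.0, 0.0, -1.0]]
force: [2.1, -1.1, 2.9]
width: 0.0194
grasp_force: 58.9
```

```bash
python3 - <<'E'
from h import *
for n,u,v,z in [('yfoot',345,193,.014),('ytip',394,152,.176),('yrod',354,141,.176),('bigbottle',296,170,0),('bcap base',185,250,0),('bcap cap',185,226,.08),('tallbrown',170,185,0)]: print(n,onz('scene',u,v,z))
E
```

```text
yfoot [ 0.4046 -0.3     0.014 ]
ytip [ 0.3016 -0.3147  0.176 ]
yrod [ 0.4142 -0.3224  0.176 ]
bigbottle [ 0.5993 -0.3688  0.    ]
bcap base [0.6655 0.1424 0.    ]
bcap cap [0.6572 0.1414 0.08  ]
tallbrown [ 0.8984 -0.0653  0.    ]
```

send_rows(
  steps=[
    {"gripper": 1.5, "travel": [0, 0, -3], "turn": 0},
    {"gripper": 1.5, "travel": [0, 0, -4], "turn": 0},
    {"gripper": 1.5, "travel": [0, 0, -4], "turn": 0},
    {"gripper": 1.5, "travel": [0, 0, 0], "turn": 0},
  ],
)

```text
clock: 5.38
ee_pos: [0.4568, 0.2638, 0.2607]
tool_rot: [[0.653, 0.758, 0.004], [0.758, -0.653, 0.002], [0.004, 0.002, -1.0]]
force: [-0.2, -0.1, -3.9]
width: 0.0194
grasp_force: 59.7
```

send_rows(
  steps=[
    {"gripper": 1.5, "travel": [0, 0, 0], "turn": 0.156},
    {"gripper": 1.5, "travel": [0, 0, 0], "turn": 0.156},
    {"gripper": 1.5, "travel": [0, 0, 0], "turn": 0.156},
    {"gripper": 1.5, "travel": [0, 0, 0], "turn": 0.156},
    {"gripper": 1.5, "travel": [0, 0, 0], "turn": 0.156},
    {"gripper": 1.5, "travel": [-0.2, 4, 0], "turn": 0},
    {"gripper": 1.5, "travel": [-0.2, 4, 0], "turn": 0},
    {"gripper": 1.5, "travel": [-0.2, 4, 0], "turn": 0},
  ],
)

```text
clock: 6.38
ee_pos: [0.4584, 0.142, 0.2569]
tool_rot: [[0.997, 0.08, -0.002], [0.08, -0.997, -0.0], [-0.002, 0.0, -1.0]]
force: [0.4, -0.0, -3.7]
width: 0.0195
grasp_force: 60.3
```

send_rows(
  steps=[
    {"gripper": 1.5, "travel": [-0.2, 5, 0], "turn": 0},
    {"gripper": 1.5, "travel": [-0.2, 5, 0], "turn": 0},
    {"gripper": 1.5, "travel": [-0.2, 5, 0], "turn": 0},
    {"gripper": 1.5, "travel": [-0.2, 5, 0], "turn": 0},
    {"gripper": 1.5, "travel": [-0.2, 5, 0], "turn": 0},
    {"gripper": 1.5, "travel": [0, 4, 0], "turn": 0},
    {"gripper": 1.5, "travel": [0, 0, 0], "turn": 0},
    {"gripper": 1.5, "travel": [0, 0, 0], "turn": 0},
  ],
)

```text
clock: 7.38
ee_pos: [0.4718, -0.1462, 0.2573]
tool_rot: [[0.997, 0.079, -0.002], [0.079, -0.997, 0.001], [-0.002, -0.001, -1.0]]
force: [-0.4, 0.6, -3.6]
width: 0.0193
grasp_force: 60.4
```

```bash
python3 - <<'E'
from h import *
import pickle
s=get_state();a=camera('wrist');pickle.dump(s,open('w3.pkl','wb'));cv2.imwrite('pics/w3.png',a);S=camera('scene');cv2.imwrite('pics/s3.png',S);cv2.imwrite('pics/d3.png',camera('side'))
b=cv2.resize(S[100:228,190:290],None,fx=2.8,fy=3);cv2.imwrite('pics/c3.png',np.hstack([a,b]))
print(s['ee_pos'],s['tool_rot'],proj('wrist',[.557,-.122,.176],s),proj('wrist',[.645,-.115,.176],s))
E
```

```text
[ 0.47182191 -0.14619061  0.25725482] [[ 0.99685844  0.07918355 -0.00179057]
 [ 0.07918564 -0.99685925  0.0011281 ]
 [-0.00169562 -0.00126634 -0.99999776]] [235.3  90.9] [231.8 -49.2]
```

View pics/c3.png

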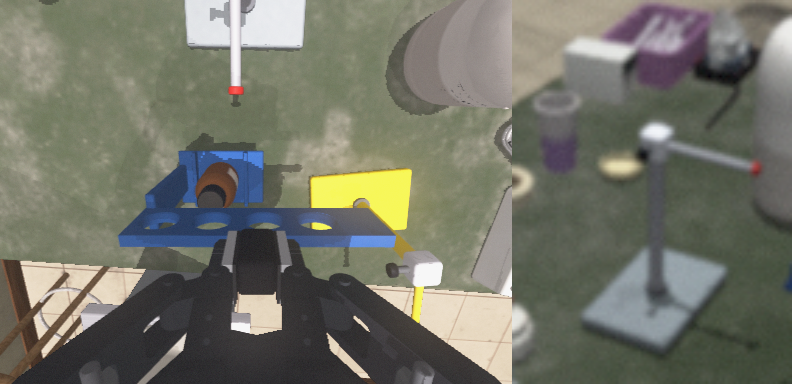

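The wrist view shows the knob at (235,90), where I predicted it, with the pin running upward from there. The holes are at about (163,220), (213,220), (263,220) and (314,220), and the +31 hole is the second from the left.

```bash
python3 - <<'E'
from h import *;import pickle
s=pickle.load(open('w3.pkl','rb'));im=cv2.imread('pics/w3.png').astype(int);R=np.array(s['tool_rot']);p=np.array(s['ee_pos'])
h=cv2.cvtColor(im.astype('uint8'),cv2.COLOR_BGR2HSV)
red=(cv2.inRange(h,(0,150,80),(8,255,255))|cv2.inRange(h,(172,150,80),(180,255,255)))[70:110,215:255]
v,u=np.nonzero(red);k=(u.mean()+215,v.mean()+70);print('knob px',k)
loc=lambda q:(R.T@(q-p)).round(4)
K=onz('wrist',*k,.176,s);print('knob',K,loc(K))
for r in (55,65,75):
    g=im[r,222:250].min(1);c=np.flatnonzero(g>150)+222;uc=c.mean();q=onz('wrist',uc,r,.176,s);print(r,c.min(),c.max(),q,loc(q))
m=cv2.inRange(h,(100,120,40),(125,255,255))
cs,hi=cv2.findContours(m[200:250],cv2.RETR_CCOMP,cv2.CHAIN_APPROX_NONE)
for c,q in zip(cs,hi[0]):
    if q[3]>=0 and cv2.contourArea(c)>40:
        x,y,w,hh=cv2.boundingRect(c);uc,vc=x+w/2-.5,y+hh/2+199.5
        o,d=ray('wrist',uc,vc,s);n=R[:,0];t=((p+.004*n-o)@n)/(d@n);print('hole',uc,vc,w,hh,loc(o+d*t))
E
```

```text
knob px (np.float64(235.62857142857143), np.float64(90.24761904761905))
knob [ 0.5575 -0.1222  0.176 ] [ 0.0874 -0.017   0.0811]
55 231 240 [ 0.5822 -0.1208  0.176 ] [ 0.1122 -0.0165  0.0811]
65 231 240 [ 0.5754 -0.1212  0.176 ] [ 0.1054 -0.0166  0.0811]
75 231 240 [ 0.5684 -0.1216  0.176 ] [ 0.0984 -0.0168  0.0811]
hole 211.5 225.5 34 10 [ 0.004  -0.0299  0.0153]
hole 166.5 225.0 18 9 [ 0.004  -0.0592  0.0161]
```

```bash
python3 - <<'E'
from h import *;import pickle
s=pickle.load(open('w3.pkl','rb'));im=cv2.imread('pics/w3.png');R=np.array(s['tool_rot']);p=np.array(s['ee_pos'])
print([(r,im[r,188].tolist()) for r in range(200,252,2)])
for y in(-.031,):
  for z in (.0044,.0264,.0484): print(z,proj('wrist',p+R@np.array([.004,-.009,z]),s))
E
```

```text
[(200, [155, 95, 58]), (202, [128, 98, 78]), (204, [109, 128, 124]), (206, [116, 132, 131]), (208, [95, 63, 45]), (210, [99, 66, 46]), (212, [97, 65, 43]), (214, [99, 64, 49]), (216, [95, 63, 43]), (218, [96, 62, 43]), (220, [97, 64, 45]), (222, [95, 62, 45]), (224, [93, 60, 46]), (226, [95, 61, 44]), (228, [99, 66, 47]), (230, [96, 63, 44]), (232, [96, 61, 43]), (234, [96, 63, 46]), (236, [138, 86, 55]), (238, [133, 80, 50]), (240, [134, 81, 52]), (242, [137, 85, 58]), (244, [133, 80, 51]), (246, [134, 85, 58]), (248, [108, 130, 124]), (250, [110, 133, 128])]
0.0044 [243.2 233.5]
0.0264 [244.7 218.2]
0.0484 [245.8 206. ]
```

send_rows(
  steps=[
    {"gripper": 1.5, "travel": [0, 1.4, 2.5], "turn": 0},
    {"gripper": 1.5, "travel": [0, 0, 3.0], "turn": 0},
    {"gripper": 1.5, "travel": [0, 0, 0], "turn": 0},
    {"gripper": 1.5, "travel": [0, 0, 0], "turn": 0},
  ],
)

```text
clock: 8.02
ee_pos: [0.474, -0.1603, 0.2042]
tool_rot: [[0.997, 0.081, 0.001], [0.081, -0.997, -0.0], [0.001, 0.0, -1.0]]
force: [-0.5, -0.4, -2.8]
width: 0.0193
grasp_force: 60.5
```

```bash
python3 - <<'E'
from h import *
s=get_state();a=camera('wrist');print(s['ee_pos'],s['clock'])
S=camera('scene');D=camera('side');cv2.imwrite('pics/c4.png',np.hstack([cv2.resize(S[110:270,220:340],None,fx=3.4,fy=3.4),cv2.resize(D[120:280,220:330],None,fx=3.4,fy=3.4)]))
E
```

```text
[ 0.47404652 -0.1603215   0.20421387] 8.025
```

View pics/c4.png

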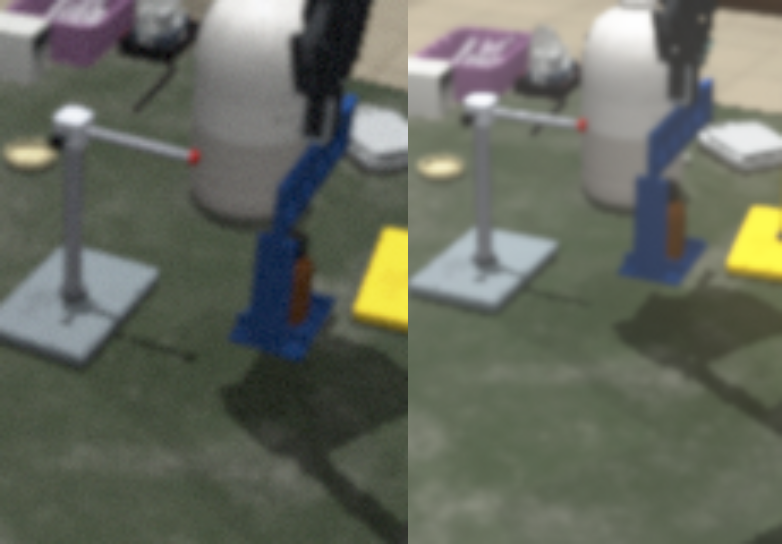

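Both views show the bar facing the knob at pin height, with the offset as planned. I'll insert in steps.

send_rows(
  steps=[
    {"gripper": 1.5, "travel": [2, 0, 0.1], "turn": 0},
    {"gripper": 1.5, "travel": [2, 0, 0], "turn": 0},
    {"gripper": 1.5, "travel": [2, 0, 0], "turn": 0},
    {"gripper": 1.5, "travel": [1, 0, 0], "turn": 0},
    {"gripper": 1.5, "travel": [1, 0, 0], "turn": 0},
    {"gripper": 1.5, "travel": [0.5, 0, 0], "turn": 0},
    {"gripper": 1.5, "travel": [0, 0, 0], "turn": 0},
  ],
)

```text
clock: 9.05
ee_pos: [0.5583, -0.1539, 0.2023]
tool_rot: [[0.997, 0.08, -0.0], [0.08, -0.997, 0.0], [-0.0, -0.0, -1.0]]
force: [-0.3, -0.2, -3.7]
width: 0.0193
grasp_force: 60.5
```

```bash
python3 - <<'E'
from h import *
s=get_state();a=camera('wrist');print(s['ee_pos'],s['clock'],s['force'],s['moment'])
S=camera('scene');cv2.imwrite('pics/c5.png',np.hstack([a,cv2.resize(S[110:270,210:300],None,fx=2.4,fy=2.4)]))
E
```

```text
[ 0.55829158 -0.15388561  0.20226713] 9.05 [-0.34952597 -0.17779383 -3.6697953 ] [-0.0913102   0.04948122 -0.0691214 ]
```

View pics/c5.png

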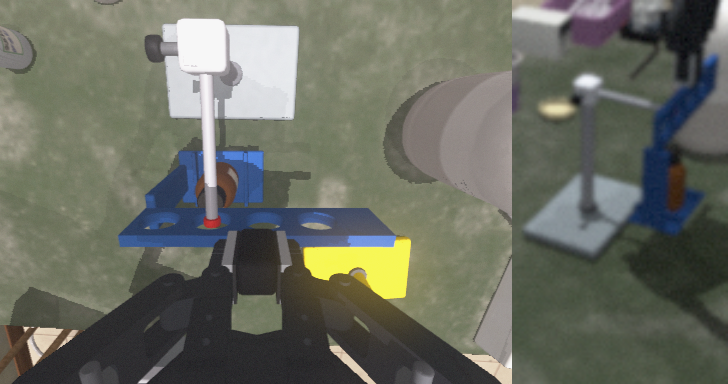

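The red knob, at (211,222), is inside the second (+31) hole and there is no contact force. I'll slide on, then lower until the pin carries the load.

send_rows(
  steps=[
    {"gripper": 1.5, "travel": [1, 0, 0], "turn": 0},
    {"gripper": 1.5, "travel": [1, 0, 0], "turn": 0},
    {"gripper": 1.5, "travel": [1, 0, 0], "turn": 0},
    {"gripper": 1.5, "travel": [1, 0, 0], "turn": 0},
    {"gripper": 1.5, "travel": [0, 0, 0], "turn": 0},
    {"gripper": 1.5, "travel": [0, 0, 0.3], "turn": 0},
    {"gripper": 1.5, "travel": [0, 0, 0.2], "turn": 0},
    {"gripper": 1.5, "travel": [0, 0, 0], "turn": 0},
  ],
)

```text
clock: 10.15
ee_pos: [0.5979, -0.1507, 0.1971]
tool_rot: [[0.997, 0.08, -0.0], [0.08, -0.997, 0.0], [-0.0, -0.0, -1.0]]
force: [0.0, -0.1, -3.2]
width: 0.0189
grasp_force: 60.6
```

send_rows(
  steps=[
    {"gripper": 1.5, "travel": [0, 0, 0.1], "turn": 0},
    {"gripper": 1.5, "travel": [0, 0, 0.1], "turn": 0},
    {"gripper": 1.5, "travel": [0, 0, 0], "turn": 0},
  ],
)

```text
clock: 10.52
ee_pos: [0.5981, -0.1507, 0.1952]
tool_rot: [[0.997, 0.08, -0.0], [0.08, -0.997, 0.0], [-0.0, -0.0, -1.0]]
force: [-0.1, 0.3, -4.1]
width: 0.019
grasp_force: 60.6
```

send_rows(
  steps=[
    {"gripper": 1.5, "travel": [0, 0, 0.1], "turn": 0},
    {"gripper": 1.5, "travel": [0, 0, 0], "turn": 0},
  ],
)

```text
clock: 10.78
ee_pos: [0.5982, -0.1507, 0.1942]
tool_rot: [[0.997, 0.08, -0.0], [0.08, -0.997, 0.0], [-0.0, -0.0, -1.0]]
force: [0.0, -1.3, -3.5]
width: 0.0194
grasp_force: 60.6
```

send_rows(
  steps=[
    {"gripper": 1.5, "travel": [0, 0, 0.1], "turn": 0},
    {"gripper": 1.5, "travel": [0, 0, 0], "turn": 0},
  ],
)

```text
clock: 11.02
ee_pos: [0.5982, -0.1507, 0.1933]
tool_rot: [[0.997, 0.08, 0.0], [0.08, -0.997, -0.0], [0.0, 0.0, -1.0]]
force: [-0.3, -0.3, -2.5]
width: 0.0194
grasp_force: 60.7
```

send_rows(
  steps=[
    {"gripper": 1.5, "travel": [0, 0, 0.1], "turn": 0},
    {"gripper": 1.5, "travel": [0, 0, 0], "turn": 0},
  ],
)

```text
clock: 11.28
ee_pos: [0.5984, -0.1508, 0.1929]
tool_rot: [[0.997, 0.08, 0.001], [0.08, -0.997, -0.0], [0.001, 0.0, -1.0]]
force: [-2.1, -0.0, 5.6]
width: 0.0191
grasp_force: 61.9
```

send_rows(
  steps=[
    {"gripper": 2.4, "travel": [0, 0, -0.04], "turn": 0},
    {"gripper": 3.0, "travel": [0, 0, 0], "turn": 0},
    {"gripper": 4.5, "travel": [0, 0, 0], "turn": 0},
    {"gripper": 6, "travel": [0, 0, 0], "turn": 0},
    {"gripper": 6, "travel": [0, 0, 0], "turn": 0},
    {"gripper": 6, "travel": [0, 0, -1], "turn": 0},
    {"gripper": 6, "travel": [0, 0, -2], "turn": 0},
    {"gripper": 6, "travel": [0, 0, -3], "turn": 0},
  ],
)

```text
clock: 12.28
ee_pos: [0.5979, -0.1506, 0.2534]
tool_rot: [[0.997, 0.08, -0.001], [0.08, -0.997, 0.0], [-0.001, -0.0, -1.0]]
force: [0.5, 0.1, 0.9]
width: 0.0598
grasp_force: 0.0
```

send_rows(
  steps=[
    {"gripper": 6, "travel": [0, 0, -4], "turn": 0},
    {"gripper": 6, "travel": [0, 0, -4], "turn": 0},
    {"gripper": 6, "travel": [0, 0, 0], "turn": 0},
    {"gripper": 6, "travel": [0, 0, 0], "turn": 0},
    {"gripper": 6, "travel": [0, 0, 0], "turn": 0},
    {"gripper": 6, "travel": [0, 0, 0], "turn": 0},
    {"gripper": 6, "travel": [0, 0, 0], "turn": 0},
    {"gripper": 6, "travel": [0, 0, 0], "turn": 0},
  ],
)

```text
clock: 13.28
ee_pos: [0.5982, -0.1507, 0.3325]
tool_rot: [[0.997, 0.08, -0.0], [0.08, -0.997, 0.0], [-0.0, -0.0, -1.0]]
force: [-0.1, -0.2, 0.7]
width: 0.06
grasp_force: 0.0
```

```bash
python3 - <<'E'
from h import *
a=camera('wrist');S=camera('scene')
cv2.imwrite('pics/c6.png',np.hstack([a,cv2.resize(S[100:260,150:270],None,fx=2.4,fy=2.4)]))
E
```

```text
(no output)
```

View pics/c6.png

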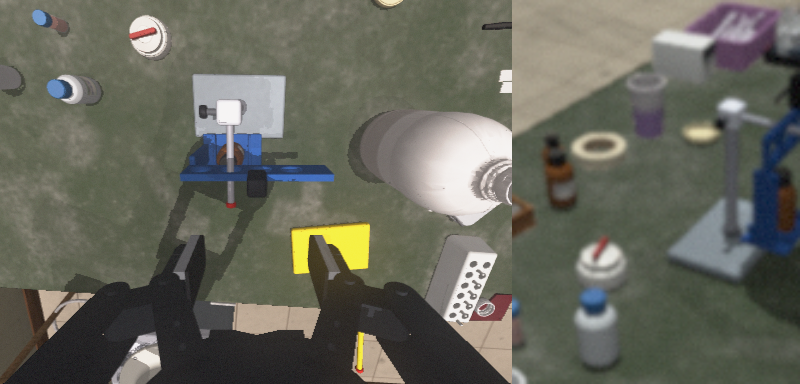

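The carrier hangs level, with the pin through the second hole from the leg and the knob showing at (230,205). The gripper is clear and the bottle is where it was.

send_rows(
  steps=[
    {"gripper": 6, "travel": [0, 0, 0], "turn": 0},
    {"gripper": 6, "travel": [0, 0, 0], "turn": 0},
    {"gripper": 6, "travel": [0, 0, 0], "turn": 0},
    {"gripper": 6, "travel": [0, 0, 0], "turn": 0},
    {"gripper": 6, "travel": [0, 0, 0], "turn": 0},
    {"gripper": 6, "travel": [0, 0, 0], "turn": 0},
    {"gripper": 6, "travel": [0, 0, 0], "turn": 0},
    {"gripper": 6, "travel": [0, 0, 0], "turn": 0},
  ],
)

```text
clock: 14.38
ee_pos: [0.5982, -0.1507, 0.3327]
tool_rot: [[0.997, 0.08, -0.0], [0.08, -0.997, 0.0], [-0.0, -0.0, -1.0]]
force: [0.6, -0.5, -0.2]
width: 0.0602
grasp_force: 0.0
```

```bash
python3 -c "
from workcell import *
print(sign_off())"
```

```text
the job is handed in; nothing more can be done
None
```

The carrier is released and hangs level on the grey stand's pin by its +31 mm hole, the blue-capped bottle was left alone, and the job was handed in at about 14.4 s; sign-off gave no verdict.

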